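# Slide the muffler to its work spot and poise the nut driver over its bolt

### The job

Slide the rusty mower muffler along the boards, without lifting or tipping it, from the white tape outline until its box sits squarely inside the blue outline. Then draw the yellow-handled nut driver out of the leaning black holder, turn it upright with its socket pointing straight down, and finish still holding it raised, the socket centred over the bolt head on the muffler and 2 to 5 cm above it, touching nothing but your gripper. Leave the muffler in the blue outline and everything else where it is.

Things in the scene. Friction and masses are not known exactly. Their poses are not given: they have to be found in the camera images.
- muffler: rusty brown box-shaped muffler, about 0.6 to 0.95 kg, loose. Box 120 (its x) x 75 (its y) x 55 mm high; origin at the centre of its underside, z up. A pipe nipple (26 mm across, 12 mm long) sticks out of its +x end and may overhang a tape outline. On top are a lug and a bolt head
- muffler_lug (a point): the flat-sided upright lug on top of the muffler, 30 mm along muffler x, 20 mm along muffler y, from 55 to 95 mm above the boards; this point is on its centre line, 80 mm above the boards, 32 mm to -x of the muffler's centre. It can be pinched across its 20 mm from above and the muffler dragged by it
- muffler_bolt (a point): centre of the top of the steel bolt head (13 mm across, upright) on the muffler's top, 68 mm above the boards, 35 mm to +x of the muffler's centre
- blue_mark: blue tape outline on the boards, flat, 150 mm (its x) x 105 mm (its y) inside, tape 12 mm wide; origin at its centre. The muffler's box belongs squarely in it, long side along its x
- white_mark: white tape outline of the same size, where the muffler starts; origin at its centre
- holder: black tool holder screwed to the boards, 180 mm wide along its y, z up. Its 50 mm thick block has two 15 mm square through holes 110 mm apart, mouths 90 mm above the boards, axes pointing up and to the holder's +x, 40 degrees from vertical. Origin on the boards below the middle between the mouths. The nut driver stands in the hole on the -y side, a red screwdriver in the other
- driver: nut driver, 160 g: yellow handle 26 x 26 mm square, 95 mm long; round steel shaft 13 mm across, 90 mm long, ending in the socket. Origin on its axis where shaft meets handle; z along the axis, socket to handle. Starts with the shaft in the hole, handle resting on the block, leaning as the hole (within 3 degrees), two flats facing along the holder's y; 90 mm of draw along its axis frees it
- driver_grip (a point): point on the driver's axis, 45 mm up the handle from the shaft, a good place to grip; the centre of mass is about 23 mm from it towards the shaft
- driver_socket (a point): centre of the socket's open end, the tip of the driver's shaft, 90 mm from the driver's origin along its -z
- screwdriver: red-handled screwdriver in the holder's other hole, to be left there; origin where the shaft enters the handle (28 mm thick, 85 mm long), z along it towards the handle
- wheel: mud-caked grey mower wheel lying flat, 182 mm across, 51 mm high; origin at the centre of its underside; bystander
- axle_bolt: bent steel axle bolt, 135 mm long, 12 mm thick, lying on the boards; origin near its middle; bystander
- tbar: steel T-bar socket wrench lying on the boards, crossbar 166 mm, shaft 175 mm, 16 mm thick; origin under the crossbar's middle; bystander
- oil: black oil bottle with yellow cap, 72 mm across, 190 mm high, upright; origin at the centre of its underside; bystander
- tin: green tin, 80 mm across, 60 mm high, upright; origin at the centre of its underside; bystander
Mind the look-alikes: they are no part of the job. Of the things like the muffler, leave any that is pink or purple; of the rest the smaller one is meant.

How it is judged:
By the outcome, as a careful person would: the job done as asked, in the order asked, and still so for the second after the job is handed in, while the arm keeps its last pose, push and grip.
It also fails if it takes over 54 s, if anything falls off the work surface, if the arm or the gripper's body presses on something with over 40 N, if the wrist force passes 120 N, or if a joint passes its speed limit or range.

### The arm

A 6-joint arm with a two-finger parallel gripper is mounted at the origin on the work surface. World frame = base frame: x ahead of the robot, y to its left, z up, the work surface at z = 0. Lengths are in m, angles in rad, forces in N, time in s.
With the tool pointing down it reaches from about 0.3 to 0.825 m from the base axis. Payload 5.4 kg.
Tool frame: the origin (TCP) lies midway between the tips of the shut fingers; the grasp point (between the pads) lies 19 mm behind it; z points along the fingers, y is the line along which they close (so a half turn about z gives the same grasp; the last joint's range is limited). The gripper opens to 92 mm and grips with 3 to 60 N. Pads are 20 mm wide; open, the fingers measure 128 mm over their backs; the gripper's body (75 mm by 189 mm) begins 69 mm behind the grasp point.
Start: joints at [-1.486, 0.158, 1.597, -0, 1.386, -0.21], TCP at [0.167, -0.55, 0.215] pointing down, gripper open.
Joint ranges: [-2.91, 2.91], [-0.94, 2.29], [0.18, 2.7], [-1.29, 4.43], [0.17, 2.64], [-3, 3]. Speed limits (rad/s): [2.57, 2.57, 3.14, 3.14, 3.14, 3.14].

### API

Orientations are given as a unit quaternion [x, y, z, w].
In Python, from workcell import get_obs, grab_frame, camera_model, hand_in, masks_of, tip_of gives the robot as it stands.
- The arm moves only by the tool carry_out, never from a script. Its argument "rows" is a list of rows, each a list of 6 numbers: the shift along the tool's x, y, z in units of 25 mm (1.0 is 25 mm), then the turn, a rotation vector about the tool's x, y, z in units of 5 degrees (1.0 is 5 degrees). A call has 1 to 5 rows; each row shifts and turns the commanded pose from where the row before left it, along the tool's axes as they then stand; what a row does not reach is not made up. A row lasts 1/10 s, in which the tool goes at most 50 mm and 8.59 degrees, less where a joint would pass 70% of its speed; a pose out of reach is approached as far as the arm can. A call is refused whole if a number of a shift passes 1 or a number of a turn 1, either way. A call with a gripper value outside its range is refused whole. "jaw" is the finger opening in mm, from 0 to 91.9, set as the call begins (left out, the last holds). The fingers move at their own pace and stop on an object; the grip force is fixed at half the most. Time passes only in rows, so rows that do not move let the fingers close. It gives the time, the measured TCP pose, the force, the opening and the grip force at its end, in the units of the state.
- get_obs(): the state, without advancing time (a new reading comes with each control period).
- grab_frame(name): name is "scene" or "top" or "wrist"; returns the picture (400x640x3 uint8, red, green, blue); there is no depth.
- camera_model(name): a dict with "K" (3x3 intrinsics, pixels), "origin" and "rotation" of the camera in the world; the wrist camera has in their place "mount" (4x4, takes a point from camera to tool coordinates, whose origin is the TCP and whose axes are the flange's). Camera axes: x right, y down, z forward; pixel columns grow to the right and rows downward; lengths in m; the calibration is good to about 2 mm. A picture is of the moment at which its call begins: read the wrist's pose just before it. camera_model takes no time and is no camera call.
- hand_in(): hands the job in; it is judged then, once.
Trained networks look in the newest picture that a camera, given by its name, has taken for a name from the list of things; names that differ only in an ending like _2 or _b are one class to them, and where a whole thing is asked for, a point or a joint stands for the part that bears it (a point fixed in the world has none). Each returns a list of dicts, best first, with "confidence" (0 to 1); they miss things now and then, are a little off and sometimes report something else, mostly with a low value. They report only what shows in the picture. A call takes as long as a camera call. They do not tell look-alikes from the thing itself.
- masks_of(query, camera): "mask" (400x640 bool, what is visible of it) and "at" ([column, row] in pixels, amid what is visible of it).
- tip_of(query, camera): "at" ([column, row] in pixels: a listed point, or the origin of a listed thing).
The state is a dict: "time_s": time; "joint_pos": joint angles; "dq": joint speeds; "effort": joint torques, N m; "tcp_pos": TCP position; "tool_rot": TCP orientation; "contact_force": force on the tool from outside, world axes, zero at the start; "moment": the same for the moment, N m; "finger_gap": finger opening in m; "finger_force": force on a finger pad.
Only numpy, scipy, OpenCV 4.12 (cv2) and the standard library are available. Lean on these libraries where they do the work, as an engineer would, in place of code of your own. Each camera call takes 0.05 s, during which the arm holds its last target. There are 200 camera calls.

## Working session

There is one attempt and no reset: what is moved stays moved. The work goes in short steps, Python scripts to look and compute and a tool call to move; the robot and the scene stay as the last step left them, time stands still between calls to the robot, and variables do not carry over. Pictures are saved under pics/ and viewed, at most 10 in all, crops included, and the job is handed in when it is done.

Besides the shell and the picture viewer there is one more tool, called after "Emit:" by a JSON object that holds its "op" and its "data", one argument or row to a line. carry_out: Moves the arm, as the interface text tells. Its arguments: {"type":"object","properties":{"rows":{"type":"array"},"jaw":{"type":"number"}},"required":["rows"]}

```bash
mkdir -p pics; cat > h.py <<'E'
import numpy as np, cv2
from scipy.spatial.transform import Rotation as R
from workcell import get_obs, grab_frame, camera_model, hand_in, masks_of, tip_of
def cam(name,obs=None):
    m=camera_model(name); K=np.array(m["K"])
    if "mount" in m:
        o=obs or get_obs(); T=np.eye(4);T[:3,:3]=R.from_quat(o["tool_rot"]).as_matrix();T[:3,3]=o["tcp_pos"]
        C=T@np.array(m["mount"]); return K,C[:3,3],C[:3,:3]
    return K,np.array(m["origin"]),np.array(m["rotation"])
def onplane(c,px,z):
    K,o,Rm=c; d=Rm@np.linalg.inv(K)@np.array([px[0],px[1],1.]); return o+d*(z-o[2])/d[2]
def proj(c,p):
    K,o,Rm=c; q=K@(Rm.T@(np.asarray(p)-o)); return q[:2]/q[2]
E
python3 - <<'E'
from h import *
for n in ["scene","top"]:
    f=grab_frame(n); cv2.imwrite(f"pics/{n}0.png",f[:,:,::-1]); c=cam(n); print(n,c[1].round(3),c[2].round(3).tolist(),c[0][0,0])
    for q,z in [("muffler",0),("muffler_lug",.08),("muffler_bolt",.068),("blue_mark",0),("white_mark",0),("holder",0),("driver",.09),("driver_grip",.12),("screwdriver",.09)]:
        for r in tip_of(q,n)[:3]: print(q,np.round(r["at"],1),round(r["confidence"],2),onplane(c,r["at"],z).round(4))
print(get_obs())
E
```

```text
scene [0.957 0.387 0.958] [0.367, 0.88, -0.275, -0.122] 386.2865143668995Traceback (most recent call last):
  File "<stdin>", line 5, in <module>
  File "h.py", line 11, in onplane
    K,o,Rm=c; d=Rm@np.linalg.inv(K)@np.array([px[0],px[1],1.]); return o+d*(z-o[2])/d[2]
                ~~^~~~~~~~~~~~~~~~~
ValueError: matmul: Input operand 1 has a mismatch in its core dimension 0, with gufunc signature (n?,k),(k,m?)->(n?,m?) (size 3 is different from 4)
```

View pics/scene0.png

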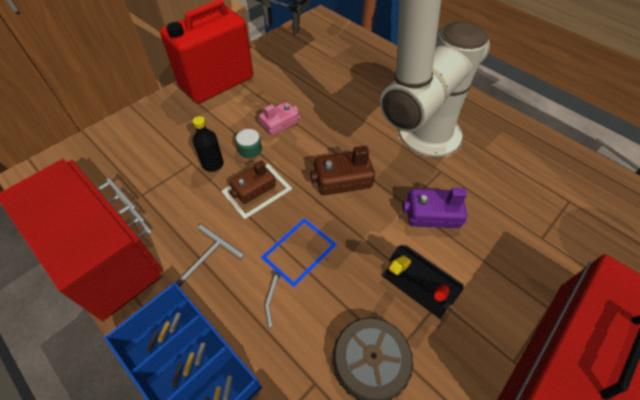

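The scene picture shows four muffler-like things: small brown in the white outline (252,183), larger brown (343,170), pink (279,117) and purple (437,207). By the description, the small brown one in the white tape is meant. The blue outline is at (299,252), the holder at (422,280), with the yellow handle at (400,265).

```bash
sed -i 's/np.array(m\["rotation"\])/(R.from_quat(m["rotation"]).as_matrix() if np.size(m["rotation"])==4 else np.array(m["rotation"]))/' h.py
python3 - <<'E'
from h import *
for n in ["scene","top"]:
    f=grab_frame(n); cv2.imwrite(f"pics/{n}0.png",f[:,:,::-1]); c=cam(n); print(n,c[1].round(3),c[0][0,0])
    for q,z in [("muffler",0),("muffler_lug",.08),("muffler_bolt",.068),("blue_mark",0),("white_mark",0),("holder",0),("driver",.09),("driver_grip",.12),("screwdriver",.09)]:
        for r in tip_of(q,n)[:4]: print(q,np.round(r["at"],1),round(r["confidence"],2),onplane(c,r["at"],z).round(4))
print(get_obs())
E
```

```text
scene [0.957 0.387 0.958] 386.2865143668995
muffler [432.1 215. ] 0.93 [0.2744 0.2028 0.    ]
muffler [253.5 188.3] 0.82 [ 0.5839 -0.2443  0.    ]
muffler [339.4 183.1] 0.73 [ 0.3817 -0.0712  0.    ]
muffler_lug [267.8 110.8] 0.81 [ 0.3771 -0.4029  0.08  ]
muffler_lug [362.8 154.2] 0.76 [ 0.2988 -0.0576  0.08  ]
muffler_lug [259.9 166.4] 0.65 [ 0.5502 -0.24    0.08  ]
muffler_lug [457.6 194.6] 0.63 [0.2239 0.2295 0.08  ]
muffler_bolt [326.8 161.1] 0.97 [ 0.3882 -0.1223  0.068 ]
muffler_bolt [422.3 198.2] 0.87 [0.2957 0.1634 0.068 ]
muffler_bolt [243.  176.9] 0.79 [ 0.6054 -0.2529  0.068 ]
muffler_bolt [283.4 103.1] 0.77 [ 0.3065 -0.4052  0.068 ]
white_mark [260.2 192.1] 0.84 [ 0.5788 -0.2187  0.    ]
white_mark [248.  151.2] 0.34 [ 0.4985 -0.3744  0.    ]
white_mark [217.2 238.6] 0.29 [ 0.7696 -0.1806  0.    ]
holder [416.9 287.3] 0.57 [0.4897 0.3052 0.    ]
holder [260.4 166.3] 0.21 [ 0.5117 -0.2963  0.    ]
driver [406.7 261.1] 0.72 [0.4958 0.2542 0.09  ]
driver [258.3 166.2] 0.28 [ 0.5576 -0.2367  0.09  ]
driver_grip [402.2 266.1] 0.47 [0.5298 0.2591 0.12  ]
screwdriver [441.7 291
[... 1043 characters left out ...]
]
{'time_s': 1.1, 'joint_pos': array([-1.48612490e+00,  1.58396935e-01,  1.59699960e+00,  6.25766313e-06,
        1.38622782e+00, -2.10118066e-01]), 'dq': array([-0.00064144,  0.00025838, -0.00071008,  0.00113128,  0.00069549,
       -0.00191061]), 'effort': array([-1.53631270e-03, -3.85589933e+01, -3.22362328e+01,  6.99060922e-02,
        3.09289224e-02, -8.00893218e-06]), 'tcp_pos': array([ 0.16702925, -0.55018012,  0.21460307]), 'tool_rot': array([ 9.89157131e-01,  1.46861058e-01,  4.06311612e-06, -1.56255715e-05]), 'contact_force': array([0.4066198 , 0.11632734, 0.13733225]), 'moment': array([ 0.01619218, -0.0093307 , -0.05005764]), 'finger_force': 0.0, 'finger_gap': 0.09185070030901062}
```

View pics/top0.png

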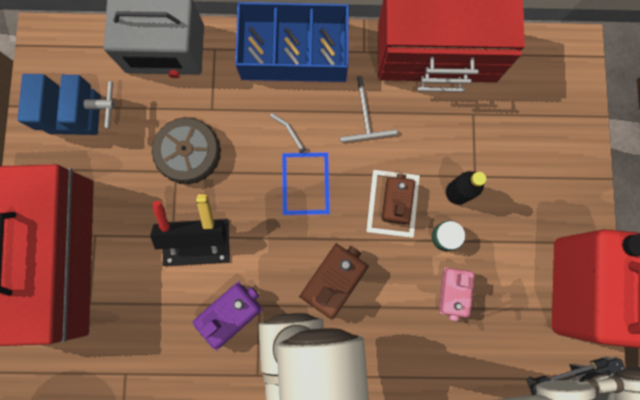

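Top picture: the small brown muffler (397,200) sits in the white outline, the larger brown is at (335,280), pink (457,293), purple (228,315). Blue outline at (306,184), holder (197,240), yellow handle (205,212), red one (161,216). The chosen target is the one at (397,200). I'll measure its yaw and the outlines by colour and check one close crop.

```bash
cat > meas.py <<'E'
from h import *
def rect(c,m,z):
    n,l,s,_=cv2.connectedComponentsWithStats(m.astype(np.uint8)); i=1+np.argmax(s[1:,4])
    v,u=np.where(l==i); P=np.array([onplane(c,(a,b),z)[:2] for a,b in zip(u,v)])
    (x,y),(w,h),a=cv2.minAreaRect((P*1000).astype(np.float32))
    if w<h: w,h,a=h,w,a+90
    return np.round([x,y,w,h,(a+45)%180-45],1)
E
python3 - <<'E'
from meas import *
for n in ["top","scene"]:
    f=grab_frame(n).astype(int); c=cam(n); r,g,b=f[...,0],f[...,1],f[...,2]
    reg=np.zeros(r.shape,bool)
    if n=="top": reg[140:225,270:340]=1
    else: reg[210:290,255:340]=1
    print(n,"blue",rect(c,(b>r+50)&(b>g+40)&reg,0))
    reg[:]=0
    if n=="top": reg[165:240,362:425]=1
    else: reg[155:220,215:300]=1
    print(n,"white",rect(c,(f.min(2)>150)&reg,0))
    for r_ in masks_of("muffler",n):
        at=r_["at"]; p=onplane(c,at,.05)
        if abs(p[1]+.245)<.05 and abs(p[0]-.58)<.06: print("muf",r_["confidence"],rect(c,r_["mask"],.055)) 
f=grab_frame("top")[155:245,355:440]; cv2.imwrite("pics/crop.png",cv2.resize(f[:,:,::-1],None,fx=7,fy=6.5,interpolation=3)[:600])
E
```

```text
top blue [632.3  11.5 173.1 128.9   2.1]
top white [ 580.2 -230.3  176.   129.6   -6. ]
scene blue [633.    7.2 175.3 128.    2.3]
scene white [ 580.3 -233.8  172.   126.8   -6.4]
muf 0.82 [ 594.3 -230.4  147.9  109.3   -3.7]
```

View pics/crop.png

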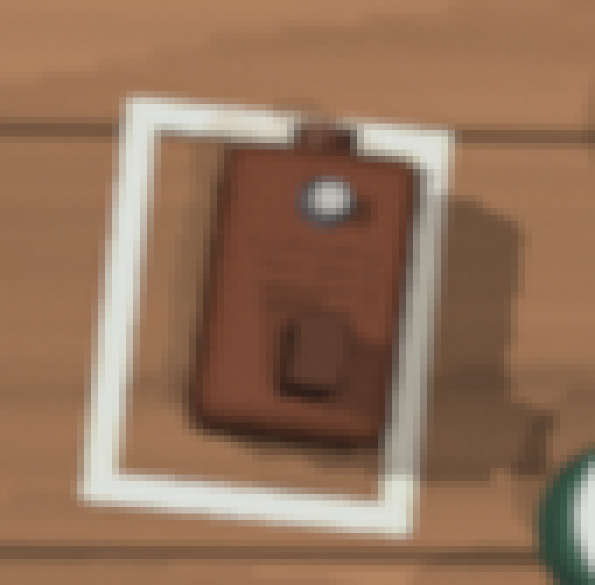

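The crop shows the brown muffler in the white tape. The bolt is towards +x (top, at crop 328,200), the lug towards -x, and its yaw is about -7°. That confirms the target. I'll write the planning helper next.

```bash
cat > plan.py <<'E'
from h import *
from scipy.linalg import logm, expm
import math
def mat(p,Rm): T=np.eye(4);T[:3,:3]=Rm;T[:3,3]=p;return T
def down(yaw): # tool pointing down, tool x at yaw(deg)
    a=math.radians(yaw);return np.array([[np.cos(a),np.sin(a),0],[np.sin(a),-np.cos(a),0],[0,0,-1.]])
def plan(T1,T0=None,N=None,v=1.0):
    if T0 is None:
        o=get_obs(); T0=mat(o["tcp_pos"],R.from_quat(o["tool_rot"]).as_matrix())
    L=logm(np.linalg.inv(T0)@T1).real
    w=np.array([L[2,1],L[0,2],L[1,0]]); 
    if N is None: N=max(1,math.ceil(max(np.abs(L[:3,3]).max()/.025,np.abs(np.degrees(w)).max()/5)/v))
    S=expm(L/N); rv=R.from_matrix(S[:3,:3]).as_rotvec()
    print(N,"rows of",np.round(np.r_[S[:3,3]/.025,np.degrees(rv)/5],3).tolist())
    return T1
E
python3 - <<'E'
from plan import *
plan(mat([.53,-.24,.2],down(-7)))
E
```

```text
16 rows of [0.987, -0.687, 0.036, -0.0, -0.0, 0.299]
```

Emit:
{"op": "carry_out", "data": {
  "rows": [
    [0.987, -0.687, 0.036, 0, 0, 0.3],
    [0.987, -0.687, 0.036, 0, 0, 0.3],
    [0.987, -0.687, 0.036, 0, 0, 0.3],
    [0.987, -0.687, 0.036, 0, 0, 0.3],
    [0.987, -0.687, 0.036, 0, 0, 0.3]
  ]
}}

```text
time_s: 1.85
tcp_pos: [0.2668, -0.4363, 0.2102]
tool_rot: [0.997, 0.081, 0.0, 0.0]
contact_force: [0.4, -0.4, 0.2]
finger_gap: 0.0919
finger_force: 0.0
```

Emit:
{"op": "carry_out", "data": {
  "rows": [
    [0.987, -0.687, 0.036, 0, 0, 0.3],
    [0.987, -0.687, 0.036, 0, 0, 0.3],
    [0.987, -0.687, 0.036, 0, 0, 0.3],
    [0.987, -0.687, 0.036, 0, 0, 0.3],
    [0.987, -0.687, 0.036, 0, 0, 0.3]
  ]
}}

```text
time_s: 2.35
tcp_pos: [0.3799, -0.3374, 0.2057]
tool_rot: [1.0, 0.016, 0.0, 0.0]
contact_force: [0.3, -0.2, -0.5]
finger_gap: 0.0916
finger_force: 0.0
```

Emit:
{"op": "carry_out", "data": {
  "rows": [
    [0.987, -0.687, 0.036, 0, 0, 0.3],
    [0.987, -0.687, 0.036, 0, 0, 0.3],
    [0.987, -0.687, 0.036, 0, 0, 0.3],
    [0.987, -0.687, 0.036, 0, 0, 0.3],
    [0.987, -0.687, 0.036, 0, 0, 0.3]
  ]
}}

```text
time_s: 2.85
tcp_pos: [0.5051, -0.254, 0.2012]
tool_rot: [0.999, -0.049, 0.0, 0.0]
contact_force: [-0.4, 0.3, 0.2]
finger_gap: 0.0917
finger_force: 0.0
```

Emit:
{"op": "carry_out", "data": {
  "rows": [
    [0.987, -0.687, 0.036, 0, 0, 0.3],
    [0, 0, 0, 0, 0, 0],
    [0, 0, 0, 0, 0, 0]
  ],
  "jaw": 60
}}

```text
time_s: 3.15
tcp_pos: [0.5302, -0.24, 0.2]
tool_rot: [0.998, -0.061, -0.0, 0.0]
contact_force: [-0.4, -0.4, -0.9]
finger_gap: 0.0702
finger_force: 0.0
```

```bash
python3 - <<'E'
from plan import *
o=get_obs(); print(o["time_s"],o["tcp_pos"],o["joint_pos"].round(3),o["contact_force"])
c=cam("wrist",o); f=grab_frame("wrist"); cv2.imwrite("pics/w1.png",f[:,:,::-1])
for q,z in [("muffler",0),("muffler_lug",.08),("muffler_bolt",.068)]:
    for r in tip_of(q,"wrist")[:2]: print(q,np.round(r["at"],1),round(r["confidence"],2),onplane(c,r["at"],z).round(4))
E
```

```text
3.15 [ 0.53017232 -0.24000289  0.19999686] [-0.632  0.188  1.593 -0.     1.361  1.061] [-0.36562525 -0.44781154 -0.92811583]
muffler [323.  129.8] 0.82 [ 0.5865 -0.2437  0.    ]
muffler [449.7 290. ] 0.82 [ 0.3429 -0.3952  0.    ]
muffler_lug [322.8 170.7] 0.85 [ 0.5521 -0.24    0.08  ]
muffler_lug [321.4  98.2] 0.54 [ 0.6198 -0.2472  0.08  ]
muffler_bolt [321.4 100.3] 0.98 [ 0.6184 -0.2468  0.068 ]
```

View pics/w1.png

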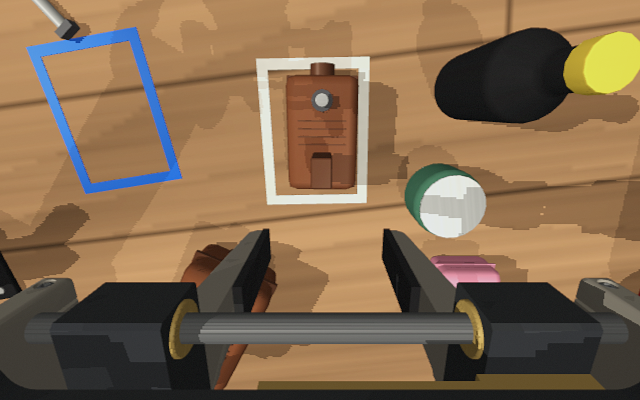

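The wrist view shows the brown muffler (322,130) square to the image, lug at (322,170), bolt at (321,100), no other mufflers close by. Now I descend and pinch the lug.

Emit:
{"op": "carry_out", "data": {
  "rows": [
    [0.43, -0.055, 0.9, 0, 0, 0],
    [0.43, -0.055, 0.9, 0, 0, 0],
    [0, 0, 1, 0, 0, 0],
    [0, 0, 0.9, 0, 0, 0],
    [0, 0, 0.9, 0, 0, 0]
  ]
}}

```text
time_s: 3.85
tcp_pos: [0.5513, -0.2407, 0.0844]
tool_rot: [0.998, -0.062, 0.0, 0.0]
contact_force: [0.4, -0.1, 0.5]
finger_gap: 0.0601
finger_force: 0.0
```

Emit:
{"op": "carry_out", "data": {
  "rows": [
    [0, 0, 0.6, 0, 0, 0],
    [0, 0, 0.24, 0, 0, 0],
    [0, 0, 0, 0, 0, 0]
  ]
}}

```text
time_s: 4.15
tcp_pos: [0.5514, -0.2402, 0.0638]
tool_rot: [0.998, -0.062, -0.0, -0.0]
contact_force: [0.2, -0.2, -0.1]
finger_gap: 0.0601
finger_force: 0.0
```

Emit:
{"op": "carry_out", "data": {
  "rows": [
    [0, 0, 0, 0, 0, 0],
    [0, 0, 0, 0, 0, 0],
    [0, 0, 0, 0, 0, 0],
    [0, 0, 0, 0, 0, 0],
    [0, 0, 0, 0, 0, 0]
  ],
  "jaw": 5
}}

```text
time_s: 4.65
tcp_pos: [0.5521, -0.2397, 0.0645]
tool_rot: [0.998, -0.062, 0.0, -0.0]
contact_force: [1.1, 3.5, -0.4]
finger_gap: 0.0221
finger_force: 1.2
```

```bash
python3 - <<'E'
from plan import *
o=get_obs(); print(o["time_s"],o["tcp_pos"],o["finger_gap"],o["finger_force"],o["contact_force"],o["moment"])
# box yaw now taken = tool yaw; lug at tool. Target blue (.632,.010) yaw 2.2
a=math.radians(2.2); lug=np.array([.632,.010])-.032*np.array([np.cos(a),np.sin(a)])
c=cam("wrist",o); grab_frame("wrist")
for q,z in [("muffler_bolt",.068),("muffler_lug",.08)]:
    for r in tip_of(q,"wrist")[:2]: print(q,np.round(r["at"],1),round(r["confidence"],2),onplane(c,r["at"],z).round(4))
print(lug)
# straight line translation w/ rotation: aim for 14 rows of slow drag
plan(mat([*lug,o["tcp_pos"][2]],down(2.2)),N=25)
E
```

```text
4.65 [ 0.55211453 -0.2397026   0.06453959] 0.022085009631800944 1.230340451002121 [ 1.08065604  3.50381851 -0.39580066] [0.48191799 0.12095635 0.05622707]
muffler_bolt [325.6 130.5] 0.88 [ 0.6201 -0.2484  0.068 ]
muffler_lug [325.5 254.6] 0.66 [ 0.5519 -0.2398  0.08  ]
[0.60002359 0.00877159]
25 rows of [0.058, -0.4, 0.0, -0.001, -0.0, -0.074]
```

Emit:
{"op": "carry_out", "data": {
  "rows": [
    [0, 0, 0, 0, 0, 0],
    [0, 0, 0, 0, 0, 0],
    [0, 0, 0, 0, 0, 0]
  ]
}}

```text
time_s: 5.1
tcp_pos: [0.5521, -0.2393, 0.0644]
tool_rot: [0.998, -0.062, -0.0, -0.001]
contact_force: [0.4, 5.6, 3.2]
finger_gap: 0.0201
finger_force: 30.0
```

Emit:
{"op": "carry_out", "data": {
  "rows": [
    [0.015, -0.1, 0, 0, 0, -0.02],
    [0.03, -0.2, 0, 0, 0, -0.037],
    [0.045, -0.3, 0, 0, 0, -0.055],
    [0.058, -0.4, 0, 0, 0, -0.074],
    [0.058, -0.4, 0, 0, 0, -0.074]
  ]
}}

```text
time_s: 5.6
tcp_pos: [0.561, -0.2077, 0.0645]
tool_rot: [0.999, -0.051, 0.0, 0.002]
contact_force: [-8.4, -16.3, 30.0]
finger_gap: 0.0196
finger_force: 30.0
```

```bash
python3 - <<'E'
from plan import *
o=get_obs(); print(o["time_s"],o["tcp_pos"],o["finger_gap"],o["finger_force"],o["contact_force"],o["moment"])
c=cam("wrist",o); grab_frame("wrist")
for q,z in [("muffler_bolt",.068),("muffler_lug",.08)]:
    for r in tip_of(q,"wrist")[:2]: print(q,np.round(r["at"],1),round(r["confidence"],2),onplane(c,r["at"],z).round(4))
plan(mat([.6,.0088,.0640],down(2.2)),N=22)
E
```

```text
5.6 [ 0.5610108  -0.20768495  0.06445581] 0.019591949225728305 30.035823583602905 [ -8.37381489 -16.3413307   29.99230226] [-3.77373711  1.41382064 -0.20527646]
muffler_bolt [325.7 133.5] 0.63 [ 0.6276 -0.2147  0.068 ]
muffler_lug [329.4 258.6] 0.81 [ 0.5581 -0.2097  0.08  ]
22 rows of [0.057, -0.392, 0.001, -0.0, -0.0, -0.073]
```

Emit:
{"op": "carry_out", "data": {
  "rows": [
    [0.057, -0.4, -0.01, 0, 0, -0.073],
    [0.057, -0.4, -0.01, 0, 0, -0.073],
    [0.057, -0.4, 0, 0, 0, -0.073],
    [0.057, -0.4, 0, 0, 0, -0.073],
    [0.057, -0.4, 0, 0, 0, -0.073]
  ]
}}

```text
time_s: 6.25
tcp_pos: [0.5725, -0.1562, 0.0644]
tool_rot: [0.999, -0.035, -0.0, 0.0]
contact_force: [-1.7, 0.6, -5.3]
finger_gap: 0.0195
finger_force: 30.0
```

Emit:
{"op": "carry_out", "data": {
  "rows": [
    [0.057, -0.4, 0, 0, 0, -0.073],
    [0.057, -0.4, 0, 0, 0, -0.073],
    [0.057, -0.4, 0, 0, 0, -0.073],
    [0.057, -0.4, 0, 0, 0, -0.073],
    [0.057, -0.4, 0, 0, 0, -0.073]
  ]
}}

```text
time_s: 6.75
tcp_pos: [0.5824, -0.1061, 0.0644]
tool_rot: [1.0, -0.019, -0.0, -0.0]
contact_force: [-0.3, -3.2, -3.3]
finger_gap: 0.02
finger_force: 30.0
```

Emit:
{"op": "carry_out", "data": {
  "rows": [
    [0.057, -0.4, 0.006, 0, 0, -0.073],
    [0.057, -0.4, 0, 0, 0, -0.073],
    [0.057, -0.4, 0, 0, 0, -0.073],
    [0.057, -0.4, 0, 0, 0, -0.073],
    [0.057, -0.4, 0, 0, 0, -0.073]
  ]
}}

```text
time_s: 7.25
tcp_pos: [0.5908, -0.0565, 0.0643]
tool_rot: [1.0, -0.003, -0.0, -0.0]
contact_force: [-0.8, -3.0, -4.2]
finger_gap: 0.0201
finger_force: 30.0
```

Emit:
{"op": "carry_out", "data": {
  "rows": [
    [0.057, -0.4, 0, 0, 0, -0.073],
    [0.057, -0.4, 0, 0, 0, -0.073],
    [0.05, -0.3, 0, 0, 0, -0.073],
    [0.03, -0.2, 0, 0, 0, -0.073],
    [0, 0, 0, 0, 0, 0]
  ]
}}

```text
time_s: 7.75
tcp_pos: [0.5957, -0.0236, 0.0644]
tool_rot: [1.0, 0.01, -0.0, -0.001]
contact_force: [0.7, 1.7, -4.1]
finger_gap: 0.0199
finger_force: 30.0
```

```bash
python3 - <<'E'
from meas import *
from plan import *
o=get_obs(); print(o["time_s"],o["tcp_pos"],o["tool_rot"],o["contact_force"])
c=cam("wrist",o); f=grab_frame("wrist"); cv2.imwrite("pics/w2.png",f[:,:,::-1])
for q,z in [("muffler_bolt",.068),("muffler_lug",.08)]:
    for r in tip_of(q,"wrist")[:1]: print(q,np.round(r["at"],1),round(r["confidence"],2),onplane(c,r["at"],z).round(4))
plan(mat([.6,.0088,o["tcp_pos"][2]],down(2.2)))
E
```

```text
7.75 [ 0.59565265 -0.02361025  0.06442627] [ 9.99945472e-01  1.04190568e-02 -1.18974067e-04 -6.94307807e-04] [ 0.74825342  1.65245366 -4.14366911]
muffler_bolt [325.9 132. ] 0.82 [ 0.6634 -0.0225  0.068 ]
muffler_lug [325.6 258.2] 0.77 [ 0.5932 -0.0238  0.08  ]
2 rows of [0.104, -0.658, 0.0, -0.008, 0.001, -0.106]
```

View pics/w2.png

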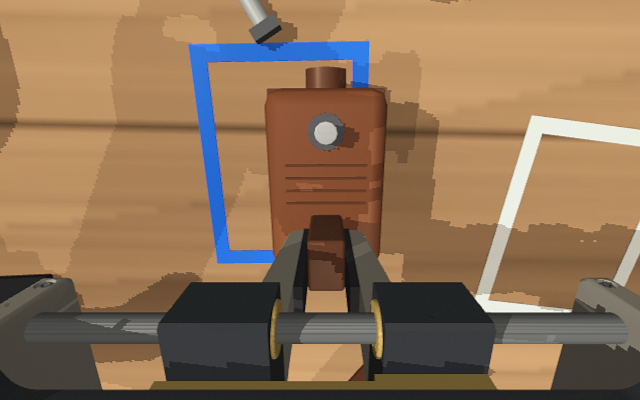

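The wrist view shows the muffler held square, overlapping the blue outline's right side. Blue inner corners are near (208,62), (230,250) and (355,60). I'll project these for the outline pose.

```bash
python3 - <<'E'
from plan import *
c=cam("wrist")
P=[onplane(c,p,0)[:2] for p in [(208,62),(230,250),(354,60)]]
print(np.round(P,4)); d=P[0]-P[1]; e=P[0]-P[2]
y1=math.atan2(d[1],d[0]);y2=math.atan2(-e[0],e[1]); print(np.degrees([y1,y2]),np.linalg.norm(d),np.linalg.norm(e))
a=(y1+y2)/2; x=np.array([np.cos(a),np.sin(a)]);y=np.array([-x[1],x[0]]); print(P[0]-.075*x-.0525*y, P[1]+.075*x-.0525*y)
E
```

```text
[[ 0.7066  0.0632]
 [ 0.557   0.0579]
 [ 0.71   -0.0424]]
[2.02048947 1.83719743] 0.14965536167805848 0.10569619796500913
[0.63339243 0.00821865] [0.63374512 0.00799101]
```

Emit:
{"op": "carry_out", "data": {
  "rows": [
    [0.06, -0.3, 0, 0, 0, -0.08],
    [0.06, -0.35, 0, 0, 0, -0.08],
    [0.06, -0.3, 0, 0, 0, -0.05],
    [0.03, -0.25, 0, 0, 0, 0],
    [0, 0, 0, 0, 0, 0]
  ]
}}

```text
time_s: 8.4
tcp_pos: [0.6, 0.0067, 0.0644]
tool_rot: [1.0, 0.02, -0.0, -0.001]
contact_force: [0.2, 1.2, -5.8]
finger_gap: 0.02
finger_force: 30.0
```

Emit:
{"op": "carry_out", "data": {
  "rows": [
    [0.04, -0.03, 0.008, 0, 0, 0],
    [0, 0, 0, 0, 0, 0]
  ]
}}

```text
time_s: 8.6
tcp_pos: [0.6006, 0.0065, 0.0645]
tool_rot: [1.0, 0.019, -0.001, -0.0]
contact_force: [-2.7, 1.7, -1.1]
finger_gap: 0.02
finger_force: 30.0
```

Emit:
{"op": "carry_out", "data": {
  "rows": [
    [0, 0, 0, 0, 0, 0],
    [0, 0, 0, 0, 0, 0],
    [0, 0, 0, 0, 0, 0],
    [0, 0, 0, 0, 0, 0]
  ],
  "jaw": 60
}}

```text
time_s: 9.0
tcp_pos: [0.6017, 0.0056, 0.065]
tool_rot: [1.0, 0.019, 0.001, 0.0]
contact_force: [0.2, 0.1, 0.8]
finger_gap: 0.0498
finger_force: 0.0
```

Emit:
{"op": "carry_out", "data": {
  "rows": [
    [0, 0, -0.6, 0, 0, 0],
    [0, 0, -1, 0, 0, 0],
    [0, 0, -1, 0, 0, 0],
    [0, 0, -1, 0, 0, 0],
    [0, 0, -1, 0, 0, 0]
  ]
}}

```text
time_s: 9.5
tcp_pos: [0.6014, 0.0059, 0.1819]
tool_rot: [1.0, 0.019, 0.001, 0.0]
contact_force: [0.2, -0.5, 0.1]
finger_gap: 0.0603
finger_force: 0.0
```

Emit:
{"op": "carry_out", "data": {
  "rows": [
    [-0.5, 0, -1, 0, 0, 0],
    [-0.5, 0, -1, 0, 0, 0],
    [-0.5, 0, -1, 0, 0, 0],
    [-0.5, 0, 0, 0, 0, 0],
    [0, 0, 0, 0, 0, 0]
  ]
}}

```text
time_s: 10.0
tcp_pos: [0.551, 0.004, 0.2568]
tool_rot: [1.0, 0.019, 0.002, 0.0]
contact_force: [-1.1, -0.3, -0.8]
finger_gap: 0.0601
finger_force: 0.0
```

```bash
python3 - <<'E'
from meas import *
o=get_obs(); print(o["time_s"],o["tcp_pos"],o["joint_pos"].round(3))
for n in ["wrist","top","scene"]:
    c=cam(n,o); f=grab_frame(n); cv2.imwrite(f"pics/{n}3.png",f[:,:,::-1])
    for q,z in [("muffler_bolt",.068),("muffler_lug",.08),("blue_mark",0)]:
        for r in tip_of(q,n):
            p=onplane(c,r["at"],z)
            if np.hypot(p[0]-.633,p[1]-.008)<.08: print(n,q,np.round(r["at"],1),round(r["confidence"],2),p.round(4))
    for q,z in [("driver",.09),("driver_grip",.12),("screwdriver",.09)]:
        for r in tip_of(q,n)[:1]: print(n,q,np.round(r["at"],1),round(r["confidence"],2))
E
```

```text
10.0 [0.55103477 0.00400128 0.25677312] [-0.212  0.067  1.613 -0.     1.458  1.321]
wrist muffler_bolt [326.   74.3] 0.74 [0.6695 0.008  0.068 ]
wrist muffler_lug [327.  142.2] 0.75 [0.5956 0.004  0.08  ]
wrist driver [120.5 214. ] 0.81
wrist screwdriver [ 29.  221.2] 0.77
top muffler_lug [307.4 183.6] 0.38 [0.6146 0.003  0.08  ]
top driver [208.7 226.8] 0.76
top driver_grip [204.4 212.1] 0.83
top screwdriver [165.7 229.8] 0.53
scene muffler_bolt [290.2 243.5] 0.78 [0.6582 0.0051 0.068 ]
scene muffler_lug [305.  226.1] 0.65 [ 5.991e-01 -1.000e-04  8.000e-02]
scene driver [404.2 260.5] 0.65
scene driver_grip [399.  264.6] 0.82
scene screwdriver [445.7 290.9] 0.61
```

View pics/wrist3.png

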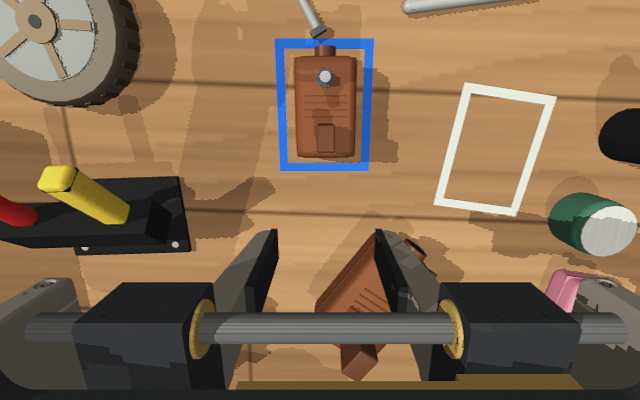

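The muffler sits squarely in the blue outline in the wrist view (box 294–356 × 57–157 inside the blue). The holder is at left, with the yellow handle from (57,180) to (115,215). Next I triangulate the driver.

```bash
cat > tri.py <<'E'
from plan import *
def tri(obs):
    A=np.zeros((3,3));b=np.zeros(3);rays=[]
    for c,px in obs:
        K,o,Rm=c; d=Rm@np.linalg.inv(K)@np.array([px[0],px[1],1.]); d/=np.linalg.norm(d); M=np.eye(3)-np.outer(d,d); A+=M;b+=M@o; rays.append((M,o))
    x=np.linalg.solve(A,b); return x.round(4),[round(float(np.linalg.norm(M@(x-o))),4) for M,o in rays]
def tilt(yaw,t): # tool x yaw, tool z tilted back toward -x by t deg
    return down(yaw)@R.from_euler("y",t,degrees=True).as_matrix()
E
python3 - <<'E'
from tri import *
w,t,s=cam("wrist"),cam("top"),cam("scene")
print("driver",tri([(w,(120.5,214)),(t,(208.7,226.8)),(s,(404.2,260.5))]))
print("grip",tri([(t,(204.4,212.1)),(s,(399,264.6))]))
print("scr",tri([(w,(29,221.2)),(t,(165.7,229.8)),(s,(445.7,290.9))]))
print("plate",[onplane(w,p,.0).round(3) for p in [(190,250),(80,255),(180,178)]])
print("check z-col",tilt(0,20)[:,2])
# view pose
plan(mat([.56,.235,.27],tilt(2,20)))
E
```

```text
driver (array([0.4985, 0.2502, 0.0867]), [0.0027, 0.0026, 0.0022])
grip (array([0.5314, 0.2541, 0.122 ]), [0.003, 0.003])
scr (array([0.4877, 0.3648, 0.0821]), [0.0016, 0.0021, 0.0017])
plate [array([0.412, 0.212, 0.   ]), array([0.397, 0.386, 0.   ]), array([0.528, 0.216, 0.   ])]
check z-col [ 0.34202014  0.         -0.93969262]
10 rows of [0.079, -0.922, -0.051, -0.001, 0.4, 0.003]
```

```bash
python3 - <<'E'
from tri import *
print(tilt(0,-20)[:,2])
plan(mat([.54,.235,.26],tilt(5,-20)))
E
```

```text
[-0.34202014  0.         -0.93969262]
10 rows of [0.007, -0.925, -0.025, -0.01, -0.4, -0.056]
```

Emit:
{"op": "carry_out", "data": {
  "rows": [
    [0.007, -0.925, -0.025, -0.01, -0.4, -0.056],
    [0.007, -0.925, -0.025, -0.01, -0.4, -0.056],
    [0.007, -0.925, -0.025, -0.01, -0.4, -0.056],
    [0.007, -0.925, -0.025, -0.01, -0.4, -0.056],
    [0.007, -0.925, -0.025, -0.01, -0.4, -0.056]
  ]
}}

```text
time_s: 11.55
tcp_pos: [0.5466, 0.1206, 0.2574]
tool_rot: [0.996, 0.031, -0.088, 0.004]
contact_force: [-0.4, 0.3, 0.1]
finger_gap: 0.0598
finger_force: 0.0
```

Emit:
{"op": "carry_out", "data": {
  "rows": [
    [0.007, -0.925, -0.025, -0.01, -0.4, -0.056],
    [0.007, -0.925, -0.025, -0.01, -0.4, -0.056],
    [0.007, -0.925, -0.025, -0.01, -0.4, -0.056],
    [0.007, -0.925, -0.025, -0.01, -0.4, -0.056],
    [0.007, -0.925, -0.025, -0.01, -0.4, -0.056]
  ]
}}

```text
time_s: 12.05
tcp_pos: [0.5398, 0.236, 0.2599]
tool_rot: [0.984, 0.043, -0.174, 0.008]
contact_force: [0.1, 0.1, 0.2]
finger_gap: 0.0598
finger_force: 0.0
```

Emit:
{"op": "carry_out", "data": {
  "rows": [
    [0, 0, 0, 0, 0, 0],
    [0, 0, 0, 0, 0, 0]
  ]
}}

```text
time_s: 12.25
tcp_pos: [0.5399, 0.235, 0.2595]
tool_rot: [0.984, 0.043, -0.173, 0.008]
contact_force: [-0.0, -0.8, 0.3]
finger_gap: 0.0599
finger_force: 0.0
```

```bash
python3 - <<'E'
from tri import *
o=get_obs(); print(o["time_s"],o["tcp_pos"],o["joint_pos"].round(3))
c=cam("wrist",o); f=grab_frame("wrist"); cv2.imwrite("pics/w4.png",f[:,:,::-1])
for q in ["driver","driver_grip","screwdriver","holder"]:
    for r in tip_of(q,"wrist")[:1]: print(q,np.round(r["at"],1),round(r["confidence"],2))
print(*[proj(c,p).round(0) for p in [(.4985,.2502,.0867),(.5314,.2541,.122)]])
E
```

```text
12.25 [0.53994819 0.23496269 0.25951288] [0.187 0.454 1.184 0.034 1.851 1.673]
driver [310.9 159.1] 0.56
driver_grip [306.3 152. ] 0.67
screwdriver [217.  160.9] 0.58
holder [272.6 129.3] 0.75
[310. 162.] [306. 150.]
```

View pics/w4.png

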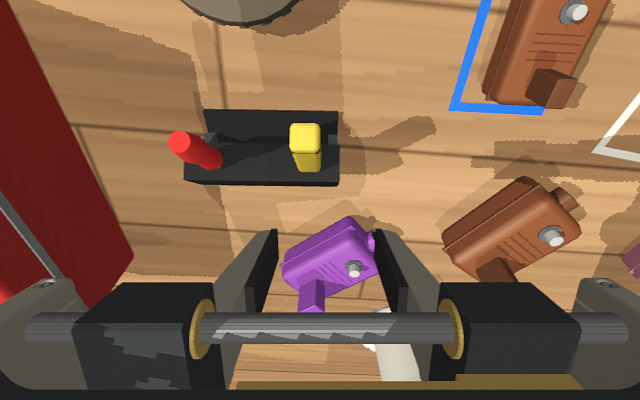

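The wrist view shows the yellow handle (305,147) leaning up-image, flats near vertical in the picture, the red one at (197,150), and nothing between the fingers and the handle.

```bash
python3 - <<'E'
from tri import *
o=get_obs()
w1=list(cam("wrist",o)); w0=cam("wrist",dict(tcp_pos=[.55103,.0040,.25677],tool_rot=[1,.019,.002,0]))
t,s=cam("top"),cam("scene")
d,e=tri([(w1,(310.9,159.1)),(w0,(120.5,214)),(t,(208.7,226.8)),(s,(404.2,260.5))]);print(d,e)
g,e=tri([(w1,(306.3,152)),(t,(204.4,212.1)),(s,(399,264.6))]);print(g,e)
# handle end-face centre in w1
tp=tri([(w1,(305.5,137)),(w0,(57,178)),(t,(202.5,199))]);print("top",tp)
u=g-d;print(np.linalg.norm(u),u/np.linalg.norm(u))
E
```

```text
[0.4994 0.2499 0.0868] [0.0028, 0.0021, 0.0034, 0.0024]
[0.5311 0.2537 0.1233] [0.0011, 0.003, 0.0031]
top (array([0.5595, 0.2549, 0.1537]), [0.0016, 0.0016, 0.0019])
0.04849309229158315 [0.65370135 0.07836168 0.75268452]
```

```bash
python3 - <<'E'
from tri import *
Rm=tilt(5,-20); g=np.array([.530,.2527,.1225]); T1=mat(g+.019*Rm[:,2],Rm); T2=mat(g-.101*Rm[:,2],Rm)
plan(T2); plan(T1,T2)
E
```

```text
2 rows of [0.785, -0.385, 0.627, -0.001, -0.004, -0.006]
5 rows of [0.0, 0.0, 0.96, 0.0, -0.0, -0.0]
```

Emit:
{"op": "carry_out", "data": {
  "rows": [
    [0.785, -0.385, 0.627, 0, 0, 0],
    [0.785, -0.385, 0.627, 0, 0, 0],
    [0, 0, 0.9, 0, 0, 0],
    [0, 0, 0.9, 0, 0, 0],
    [0, 0, 0, 0, 0, 0]
  ]
}}

```text
time_s: 13.0
tcp_pos: [0.5465, 0.2543, 0.1716]
tool_rot: [0.983, 0.043, -0.177, 0.008]
contact_force: [-0.0, -0.2, -0.4]
finger_gap: 0.0602
finger_force: 0.0
```

Emit:
{"op": "carry_out", "data": {
  "rows": [
    [0, 0, 0.8, 0, 0, 0],
    [0, 0, 0.8, 0, 0, 0],
    [0, 0, 0.8, 0, 0, 0],
    [0, 0, 0.6, 0, 0, 0],
    [0, 0, 0, 0, 0, 0]
  ]
}}

```text
time_s: 13.5
tcp_pos: [0.5222, 0.2525, 0.1032]
tool_rot: [0.984, 0.043, -0.175, 0.008]
contact_force: [-0.7, 0.7, -0.1]
finger_gap: 0.0603
finger_force: 0.0
```

Emit:
{"op": "carry_out", "data": {
  "rows": [
    [0, 0, 0, 0, 0, 0],
    [0, 0, 0, 0, 0, 0],
    [0, 0, 0, 0, 0, 0],
    [0, 0, 0, 0, 0, 0]
  ],
  "jaw": 36
}}

```text
time_s: 13.9
tcp_pos: [0.524, 0.2531, 0.105]
tool_rot: [0.984, 0.043, -0.173, 0.007]
contact_force: [0.5, -0.1, 0.6]
finger_gap: 0.0359
finger_force: 0.0
```

```bash
python3 - <<'E'
from tri import *
o=get_obs(); print(o["time_s"],o["tcp_pos"],o["finger_gap"],o["joint_pos"].round(3),o["contact_force"].round(1))
f=grab_frame("wrist"); cv2.imwrite("pics/w5.png",f[:,:,::-1])
E
```

```text
13.9 [0.52400257 0.25305215 0.10495904] 0.03592283918214047 [0.217 0.551 1.361 0.044 1.574 1.693] [ 0.5 -0.1  0.6]
```

View pics/w5.png

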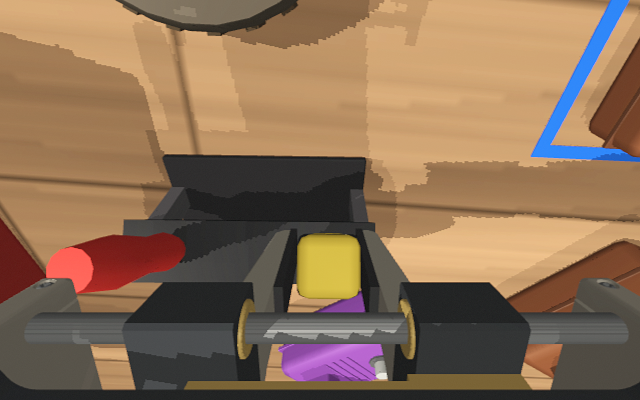

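The handle's end face (328,265) is centred between the fingers and square to them. Closing, then drawing along the axis.

Emit:
{"op": "carry_out", "data": {
  "rows": [
    [0, 0, 0, 0, 0, 0],
    [0, 0, 0, 0, 0, 0],
    [0, 0, 0, 0, 0, 0],
    [0, 0, 0, 0, 0, 0]
  ],
  "jaw": 10
}}

```text
time_s: 14.35
tcp_pos: [0.5235, 0.2529, 0.1044]
tool_rot: [0.984, 0.043, -0.173, 0.008]
contact_force: [0.3, 0.0, 1.9]
finger_gap: 0.0255
finger_force: 29.9
```

Emit:
{"op": "carry_out", "data": {
  "rows": [
    [0, 0, 0, 0, 0, 0],
    [0.07, 0, -0.19, 0, 0, 0],
    [0.14, 0, -0.38, 0, 0, 0]
  ]
}}

```text
time_s: 14.65
tcp_pos: [0.5327, 0.2537, 0.1148]
tool_rot: [0.984, 0.043, -0.174, 0.008]
contact_force: [1.3, -0.8, -5.2]
finger_gap: 0.0261
finger_force: 29.9
```

```bash
python3 - <<'E'
from tri import *
o=get_obs(); print(o["time_s"],o["tcp_pos"],o["tool_rot"],o["finger_gap"],o["finger_force"],o["contact_force"].round(1),o["moment"].round(2))
E
```

```text
14.65 [0.53269118 0.25366258 0.11479033] [ 0.98372731  0.0430098  -0.17426717  0.00785381] 0.02606394159684385 29.94944304227829 [ 1.3 -0.8 -5.2] [ 0.08 -0.88  0.02]
```

Emit:
{"op": "carry_out", "data": {
  "rows": [
    [0.14, 0, -0.38, 0, 0, 0],
    [0.14, 0, -0.38, 0, 0, 0],
    [0.14, 0, -0.38, 0, 0, 0],
    [0.14, 0, -0.38, 0, 0, 0],
    [0.14, 0, -0.38, 0, 0, 0]
  ]
}}

```text
time_s: 15.15
tcp_pos: [0.5665, 0.2567, 0.155]
tool_rot: [0.984, 0.043, -0.173, 0.008]
contact_force: [1.5, -0.3, -7.2]
finger_gap: 0.026
finger_force: 30.0
```

Emit:
{"op": "carry_out", "data": {
  "rows": [
    [0.14, 0, -0.38, 0, 0, 0],
    [0.14, 0, -0.38, 0, 0, 0],
    [0.14, 0, -0.38, 0, 0, 0],
    [0.14, 0, -0.38, 0, 0, 0],
    [0.2, 0, -0.55, 0, 0, 0]
  ]
}}

```text
time_s: 15.65
tcp_pos: [0.6005, 0.2598, 0.1978]
tool_rot: [0.984, 0.043, -0.175, 0.008]
contact_force: [-0.0, -0.2, -1.3]
finger_gap: 0.0256
finger_force: 30.0
```

Emit:
{"op": "carry_out", "data": {
  "rows": [
    [0.2, 0, -0.55, 0, 0, 0],
    [0, 0, -0.5, 0, 0, 0],
    [0, 0, -0.5, 0, 0, 0],
    [0, 0, 0, 0, 0, 0],
    [0, 0, 0, 0, 0, 0]
  ]
}}

```text
time_s: 16.15
tcp_pos: [0.6188, 0.2614, 0.2318]
tool_rot: [0.984, 0.043, -0.174, 0.008]
contact_force: [-0.3, -0.2, -2.4]
finger_gap: 0.0259
finger_force: 30.0
```

```bash
python3 - <<'E'
from tri import *
o=get_obs(); print(o["time_s"],o["tcp_pos"],o["tool_rot"],o["joint_pos"].round(3),o["contact_force"].round(1),o["moment"].round(2))
T=mat(o["tcp_pos"],R.from_quat(o["tool_rot"]).as_matrix())
for n in ["wrist","top","scene"]:
    f=grab_frame(n); cv2.imwrite(f"pics/{n}6.png",f[:,:,::-1])
    for q in ["driver_socket","driver","driver_grip"]:
        for r in tip_of(q,n)[:1]: print(n,q,np.round(r["at"],1),round(r["confidence"],2))
f=[cv2.imread(f"pics/{n}6.png") for n in ["top","scene"]]
cv2.imwrite("pics/c6.png",np.hstack([cv2.resize(f[0][140:280,150:330],(400,311)),cv2.resize(f[1][200:320,330:480],(389,311))]))
E
```

```text
16.15 [0.61883519 0.26135259 0.23179828] [ 0.98381961  0.04306256 -0.17374389  0.00759242] [0.201 0.705 0.884 0.041 1.9   1.691] [-0.3 -0.2 -2.4] [ 0.06 -0.28  0.08]
top driver_socket [193.3 182.8] 0.68
top driver [190.4 179.6] 0.91
top driver_grip [189.3 161.8] 0.86
```

View pics/c6.png

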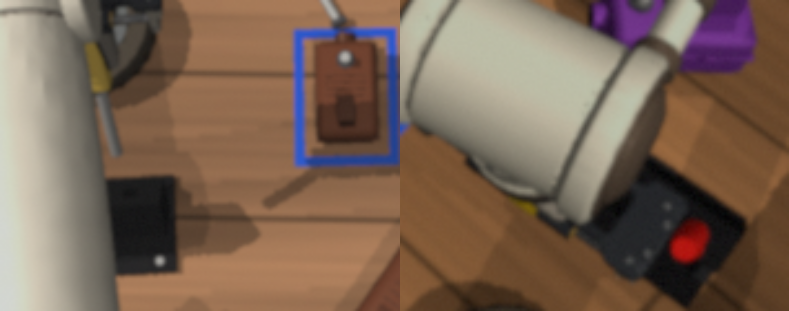

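The top crop shows the driver fully free of the holder, shaft tip at crop (118,153), with the muffler in the blue outline. The scene crop shows the red screwdriver still in place. Next I move over the bolt, turning it upright.

```bash
python3 - <<'E'
from tri import *
o=get_obs();T0=mat(o["tcp_pos"],R.from_quat(o["tool_rot"]).as_matrix())
Rm=tilt(3,20); print(Rm[:,2]); g=np.array([.669,.0078,.30]);T1=mat(g+.019*Rm[:,2],Rm)
Tm=T0.copy();Tm[2,3]+=.03; plan(Tm); plan(T1,Tm,N=15)
E
```

```text
[ 0.34155142  0.01789995 -0.93969262]
2 rows of [-0.205, 0.0, -0.564, 0.0, -0.0, 0.0]
15 rows of [0.103, 0.684, -0.058, 0.0, 0.533, 0.027]
```

Emit:
{"op": "carry_out", "data": {
  "rows": [
    [-0.205, 0, -0.564, 0, 0, 0],
    [-0.205, 0, -0.564, 0, 0, 0],
    [0.05, 0.35, -0.03, 0, 0.27, 0.014],
    [0.05, 0.35, -0.03, 0, 0.27, 0.014],
    [0.103, 0.684, -0.058, 0, 0.533, 0.027]
  ]
}}

```text
time_s: 17.25
tcp_pos: [0.6284, 0.2279, 0.2642]
tool_rot: [0.991, 0.042, -0.126, 0.006]
contact_force: [-0.3, 0.1, -2.2]
finger_gap: 0.0257
finger_force: 30.0
```

Emit:
{"op": "carry_out", "data": {
  "rows": [
    [0.103, 0.684, -0.058, 0, 0.533, 0.027],
    [0.103, 0.684, -0.058, 0, 0.533, 0.027],
    [0.103, 0.684, -0.058, 0, 0.533, 0.027],
    [0.103, 0.684, -0.058, 0, 0.533, 0.027],
    [0.103, 0.684, -0.058, 0, 0.533, 0.027]
  ]
}}

```text
time_s: 17.75
tcp_pos: [0.6488, 0.1426, 0.2703]
tool_rot: [0.999, 0.035, -0.009, 0.002]
contact_force: [0.4, 0.5, -1.9]
finger_gap: 0.0259
finger_force: 30.0
```

Emit:
{"op": "carry_out", "data": {
  "rows": [
    [0.103, 0.684, -0.058, 0, 0.533, 0.027],
    [0.103, 0.684, -0.058, 0, 0.533, 0.027],
    [0.103, 0.684, -0.058, 0, 0.533, 0.027],
    [0.103, 0.684, -0.058, 0, 0.533, 0.027],
    [0.103, 0.684, -0.058, 0, 0.533, 0.027]
  ]
}}

```text
time_s: 18.25
tcp_pos: [0.6666, 0.058, 0.2788]
tool_rot: [0.994, 0.03, 0.107, -0.002]
contact_force: [0.2, 0.9, -0.7]
finger_gap: 0.026
finger_force: 30.0
```

Emit:
{"op": "carry_out", "data": {
  "rows": [
    [0.103, 0.684, -0.058, 0, 0.533, 0.027],
    [0.103, 0.684, -0.058, 0, 0.533, 0.027],
    [0.05, 0.35, -0.03, 0, 0.27, 0.014],
    [0.05, 0.35, -0.03, 0, 0.27, 0.014],
    [0, 0, 0, 0, 0, 0]
  ]
}}

```text
time_s: 18.75
tcp_pos: [0.6752, 0.0067, 0.2832]
tool_rot: [0.984, 0.025, 0.174, -0.004]
contact_force: [-1.1, 0.4, -0.9]
finger_gap: 0.0257
finger_force: 30.0
```

```bash
python3 - <<'E'
from tri import *
o=get_obs(); print(o["time_s"],o["tcp_pos"],o["tool_rot"],o["joint_pos"].round(3),o["contact_force"].round(1))
for n in ["wrist","top","scene"]:
    c=cam(n,o);f=grab_frame(n); cv2.imwrite(f"pics/{n}7.png",f[:,:,::-1])
    for q in ["driver_socket","driver","driver_grip","muffler_bolt","muffler_lug"]:
        for r in tip_of(q,n)[:2]: print(n,q,np.round(r["at"],1),round(r["confidence"],2),onplane(c,r["at"],.068).round(3))
cs=[cam(n,o) for n in ("wrist","scene")]
for p in [(.669,.0078,.165),(.669,.0078,.255),(.669,.0078,.3),(.669,.0078,.068)]: print(*[proj(c,p).round(1) for c in cs])
f=[cv2.imread(f"pics/{n}7.png") for n in ["wrist","scene"]]
cv2.imwrite("pics/c7.png",np.hstack([cv2.resize(f[0],None,fx=.65,fy=.65),cv2.resize(f[1][130:290,220:360],(350,400))[:260+0] if 0 else cv2.resize(f[1][130:290,220:360],(228,260))]))
E
```

```text
18.75 [0.675235   0.00672748 0.28318629] [ 0.98434999  0.02541583  0.17432705 -0.0043843 ] [-0.212  0.103  1.562  0.098  1.14   1.281] [-1.1  0.4 -0.9]
wrist driver [326.6 251.9] 0.81 [0.645 0.004 0.068]
wrist driver [591.1 280. ] 0.24 [ 0.626 -0.35   0.068]
wrist driver_grip [324.5 289.8] 0.68 [0.595 0.004 0.068]
wrist muffler_bolt [323.6 233.7] 0.62 [0.669 0.009 0.068]
wrist muffler_lug [325.5 288.5] 0.79 [0.596 0.003 0.068]
wrist muffler_lug [434.5 175.1] 0.62 [ 0.756 -0.138  0.068]
top muffler_bolt [345.5 265. ] 0.69 [ 0.405 -0.098  0.068]
top muffler_bolt [303.8 162.3] 0.6 [0.674 0.014 0.068]
top muffler_lug [322.5 296.4] 0.68 [ 0.325 -0.04   0.068]
top muffler_lug [462.  281.9] 0.63 [ 0.366 -0.398  0.068]
scene driver_socket [289.2 223.8] 0.98 [ 0.619 -0.041  0.068]
scene driver [288.1 206.3] 0.91 [ 0.583 -0.084  0.068]
scene driver_grip [283.2 197.1] 0.89 [ 0.571 -0.117  0.068]
scene driver_grip [284.2 207.3] 0.44 [ 0.593 -0.089  0.068]
scene muffler_bolt [325.6 161.9] 0.72 [ 0.393 -0.123  0.068]
scene muffler_bolt [425.4 197.7] 0.68 [0.288 0.169 0.068]
scene muffler_lug [306.5 228.2] 0.97 [0.596 0.002 0.068]
scene muffler_lug [272.7 113.3] 0.82 [ 0.366 -0.393  0.068]
[324.3 238.6] [285.7 227.5]
[323.6 247.7] [283.4 206.4]
[323.  255.9] [282.1 194.4]
[324.7 233.4] [287.9 246.8]
```

View pics/c7.png

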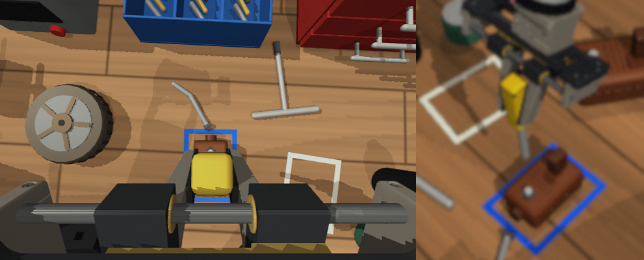

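The wrist half shows the yellow handle end-on (325,270 in full pixels), directly over the bolt. The scene half shows the driver hanging nearly upright above the bolt. I'll fit its pose in the gripper numerically from the detections.

```bash
cat > fit.py <<'E'
from tri import *
from scipy.optimize import least_squares
PT={"driver_socket":-.135,"driver":-.045,"driver_grip":0.}
def model(x,T,k):  # x: delta(deg), tilt about tool x (deg), offsets ax, ay, slide(mm)
    d,e=np.radians(x[:2]); u=np.array([np.sin(d),np.sin(e),-np.cos(d)]);u/=np.linalg.norm(u)
    p=np.array([x[2],x[3],-19])/1000+u*(k+x[4]/1000)
    return T[:3,:3]@p+T[:3,3]
def fit(data):
    f=lambda x:np.r_[np.concatenate([proj(c,model(x,T,PT[q]))-px for c,T,q,px in data])/1.5,(x-[20,0,0,0,0])/[4,1.5,3,1.5,5]]
    r=least_squares(f,[20,0,0,0,0],loss="soft_l1"); return r.x
E
python3 - <<'E'
from fit import *
t,s=cam("top"),cam("scene")
T6=mat([.61883519,.26135259,.23179828],R.from_quat([.98381961,.04306256,-.17374389,.00759242]).as_matrix())
o=get_obs();T7=mat(o["tcp_pos"],R.from_quat(o["tool_rot"]).as_matrix())
D6=[(t,T6,"driver_socket",(193.3,182.8)),(t,T6,"driver",(190.4,179.6)),(t,T6,"driver_grip",(189.3,161.8))]
D7=[(s,T7,"driver_socket",(289.2,223.8)),(s,T7,"driver",(288.1,206.3)),(s,T7,"driver_grip",(283.2,197.1))]
for D in (D6,D7,D6+D7):
    x=fit(D); so=model(x,T7,-.135);g=model(x,T7,0); a=(g-so)/.135; print(x.round(2),so.round(4),np.degrees(np.arctan2(a[:2],a[2])).round(1))
    print([ (proj(c,model(x,T,PT[q]))-px).round(1).tolist() for c,T,q,px in D])
# segmentation in scene: column centroid per row for yellow and for driver mask
f=cv2.imread("pics/scene7.png")[:,:,::-1].astype(int); Y=(f[...,0]>120)&(f[...,1]>90)&(f[...,2]<70)
Y[:,:270]=0;Y[:,310:]=0;Y[:170]=0;Y[240:]=0
for v in range(170,240,3):
    u=np.where(Y[v])[0]
    if len(u): print(v,u.min(),u.max(),end=" | ")
print()
for r in masks_of("driver","scene")[:1]:
    m=r["mask"]; print(r["confidence"],[(int(v),int(np.where(m[v])[0].min()),int(np.where(m[v])[0].max())) for v in np.where(m.any(1))[0][::2]])
E
```

```text
[-9.58  9.13 -0.23 -1.93  1.24] [0.7326 0.0334 0.1854] [-29.2 -12. ]
[[2.2, 1.9], [1.5, -9.4], [0.6, 0.4]]
[25.15 -0.25 -1.16 -0.72 -4.66] [0.6553 0.0065 0.1608] [5.1 0.5]
[[0.4, 0.8], [-2.8, -0.4], [-0.4, -1.8]]
[23.02  1.43 -0.42 -3.56  1.83] [0.6612 0.0136 0.1672] [ 3.  -1.3]
[[6.5, 25.9], [2.4, -1.4], [-0.3, 0.0], [0.5, 2.7], [-2.6, -0.2], [-0.0, -2.6]]
173 270 270 | 176 270 281 | 179 270 287 | 182 272 287 | 185 274 304 | 188 275 307 | 191 276 302 | 194 276 306 | 197 277 309 | 200 278 309 | 203 272 309 | 206 270 309 | 209 271 309 | 212 270 309 | 215 270 309 | 218 270 300 | 221 270 279 | 224 270 282 | 227 270 276 | 230 270 277 | 233 270 273 | 
0.6 [(172, 279, 280), (174, 276, 283), (176, 275, 285), (178, 273, 286), (180, 272, 287), (182, 271, 287), (184, 272, 287), (186, 272, 286), (188, 272, 286), (190, 273, 285), (192, 273, 285), (194, 273, 284), (196, 274, 284), (198, 274, 283), (200, 275, 283), (202, 275, 282), (204, 276, 281), (206, 278, 282), (208, 281, 286), (210, 282, 287), (212, 282, 287), (214, 283, 288), (216, 283, 288), (218, 283, 288), (220, 283, 289), (222, 283, 289), (224, 284, 289), (226, 285, 288)]
```

```bash
python3 - <<'E'
from fit import *
t,s=cam("top"),cam("scene")
T6=mat([.61883519,.26135259,.23179828],R.from_quat([.98381961,.04306256,-.17374389,.00759242]).as_matrix())
o=get_obs();T7=mat(o["tcp_pos"],R.from_quat(o["tool_rot"]).as_matrix())
f=cv2.imread("pics/top6.png").astype(int)
for v in range(176,214,3): print(v,f[v,188:212].sum(1).__floordiv__(3).tolist())
D6=[(t,T6,"driver_socket",(203,209)),(t,T6,"driver",(194.5,181))]
D7=[(s,T7,"driver_socket",(286.5,226.8)),(s,T7,"driver",(283.8,206.5))]
for D in (D6,D7,D6+D7):
    x=fit(D); so=model(x,T7,-.135);g=model(x,T7,0); a=(g-so)/.135; print(x.round(2),so.round(4),np.degrees(np.arctan2(a[:2],a[2])).round(1))
    print([ (proj(c,model(x,T,PT[q]))-px).round(1).tolist() for c,T,q,px in D])
E
```

```text
176 [84, 80, 82, 91, 96, 94, 90, 87, 84, 80, 72, 59, 48, 35, 31, 30, 29, 26, 30, 41, 52, 62, 67, 68]
179 [83, 80, 79, 92, 102, 105, 102, 96, 89, 83, 74, 56, 37, 32, 37, 43, 45, 51, 60, 66, 66, 66, 67, 66]
182 [86, 82, 75, 67, 66, 74, 81, 80, 77, 72, 62, 60, 64, 65, 66, 66, 65, 66, 66, 66, 65, 66, 66, 65]
185 [89, 85, 78, 72, 73, 93, 107, 105, 91, 80, 73, 69, 67, 66, 65, 68, 66, 67, 65, 65, 66, 65, 66, 66]
188 [92, 88, 81, 75, 75, 85, 102, 110, 102, 87, 77, 71, 75, 75, 70, 71, 78, 83, 86, 91, 94, 91, 91, 95]
191 [94, 90, 85, 78, 77, 86, 99, 110, 110, 99, 84, 76, 78, 88, 96, 96, 95, 96, 96, 96, 95, 95, 95, 95]
194 [96, 93, 87, 82, 76, 79, 90, 101, 110, 107, 94, 82, 74, 81, 91, 94, 95, 95, 96, 95, 95, 96, 94, 94]
197 [100, 95, 90, 85, 79, 77, 88, 99, 107, 110, 104, 92, 79, 73, 82, 94, 99, 100, 100, 99, 100, 100, 99, 100]
200 [99, 96, 93, 88, 82, 76, 82, 92, 100, 108, 110, 101, 88, 77, 76, 88, 98, 100, 100, 99, 100, 101, 100, 100]
203 [100, 95, 92, 89, 85, 79, 77, 86, 94, 99, 107, 108, 97, 85, 75, 77, 88, 95, 96, 96, 96, 97, 96, 96]
206 [99, 95, 92, 89, 87, 81, 76, 79, 85, 88, 96, 107, 106, 95, 81, 74, 76, 84, 90, 90, 90, 90, 89, 90]
209 [100, 96, 94, 91, 88, 84, 77, 77, 85, 91, 93, 99, 105, 102, 91, 82, 82, 87, 91, 92, 92, 91, 91, 91]
212 [104, 99, 95, 92, 89, 85, 80, 77, 85, 93, 94, 95, 94, 95, 93, 94, 94, 95, 94, 95, 94, 95, 94, 94]
[21.    0.21 -1.36 -0.28 -2.98] [0.6652 0.0077 0.1619] [ 1.  -0.2]
[[-0.0, 0.2], [0.6, -1.3]]
[20.91  0.12 -0.19 -0.15 -0.77] [0.6666 0.0074 0.1645] [ 0.9 -0.1]
[[-0.1, 0.1], [-0.2, -0.4]]
[21.06  0.04 -1.14 -0.19 -2.76] [0.6653 0.0072 0.1621] [1. 0.]
[[0.2, 0.0], [0.7, -1.4], [0.3, 0.2], [0.2, -0.1]]
```

Emit:
{"op": "carry_out", "data": {
  "rows": [
    [-0.204, -0.01, 0.591, 0, 0.05, 0],
    [-0.204, -0.01, 0.591, 0, 0.05, 0],
    [-0.204, -0.01, 0.591, 0, 0.05, 0],
    [-0.204, -0.01, 0.591, 0, 0.05, 0],
    [0, 0, 0, 0, 0, 0]
  ]
}}

```text
time_s: 20.2
tcp_pos: [0.6749, 0.0089, 0.2166]
tool_rot: [0.983, 0.026, 0.18, -0.005]
contact_force: [-0.6, 0.5, -1.8]
finger_gap: 0.0257
finger_force: 30.0
```

Emit:
{"op": "carry_out", "data": {
  "rows": [
    [0, 0, 0, 0, 0, 0],
    [0, 0, 0, 0, 0, 0],
    [0, 0, 0, 0, 0, 0]
  ]
}}

```text
time_s: 20.5
tcp_pos: [0.6775, 0.0084, 0.2215]
tool_rot: [0.983, 0.026, 0.184, -0.005]
contact_force: [-0.0, -0.5, -1.9]
finger_gap: 0.026
finger_force: 30.0
```

```bash
python3 - <<'E'
from fit import *
o=get_obs();T7=mat(o["tcp_pos"],R.from_quat(o["tool_rot"]).as_matrix())
print(o["time_s"],o["contact_force"].round(1),o["finger_force"],o["finger_gap"])
x=[21,.05,-.8,-.2,-2]; so=model(x,T7,-.135);g=model(x,T7,0); a=(g-so)/.135; print(so.round(4),np.degrees(np.arctan2(a[:2],a[2])).round(1))
s=cam("scene"); w=cam("wrist",o); f=grab_frame("scene"); cv2.imwrite("pics/s8.png",f[:,:,::-1])
print("exp socket",proj(s,so),"exp bolt",proj(s,(.669,.0083,.068)))
for r in masks_of("driver","scene")[:1]:
    m=r["mask"]; print(r["confidence"],[(int(v),int(np.where(m[v])[0].min()),int(np.where(m[v])[0].max())) for v in np.where(m.any(1))[0][::2]])
for q in ["driver_socket","muffler_bolt","muffler_lug"]:
    for r in tip_of(q,"scene")[:4]:
        p=onplane(s,r["at"],.068 if "b" in q[8:] else .08); print(q,np.round(r["at"],1),round(r["confidence"],2),p.round(4))
print(f[232:256,276:300].sum(2)//3)
E
```

```text
20.5 [-0.  -0.5 -1.9] 29.988441467285156 0.025960277333764006
[0.6703 0.0083 0.1019] [-0.2 -0. ]
exp socket [286.88693298 240.84829261] exp bolt [287.98284839 246.90461722]
0.74 [(193, 280, 283), (195, 276, 285), (197, 274, 288), (199, 274, 288), (201, 274, 288), (203, 275, 287), (205, 275, 286), (207, 276, 286), (209, 276, 285), (211, 276, 285), (213, 277, 284), (215, 277, 283), (217, 277, 283), (219, 277, 283), (221, 278, 283), (223, 280, 285), (225, 282, 287), (227, 283, 287), (229, 283, 288), (231, 283, 288), (233, 284, 288), (235, 284, 289), (237, 284, 289), (239, 285, 288)]
driver_socket [285.9 239.7] 0.85 [ 0.6625 -0.0057  0.08  ]
muffler_bolt [289.2 243.6] 0.8 [0.6602 0.0035 0.068 ]
muffler_bolt [284.1 104.1] 0.77 [ 0.3082 -0.3998  0.068 ]
muffler_bolt [325.7 163.2] 0.72 [ 0.3965 -0.1189  0.068 ]
muffler_bolt [421.4 195.9] 0.6 [0.291  0.1569 0.068 ]
muffler_lug [308.3 227.8] 0.98 [0.5966 0.0098 0.08  ]
muffler_lug [361.2 155.5] 0.88 [ 0.3062 -0.0576  0.08  ]
muffler_lug [271.3 113.6] 0.74 [ 0.3778 -0.3848  0.08  ]
muffler_lug [456.7 194. ] 0.69 [0.2239 0.2266 0.08  ]
[[ 80  7
[... 1716 characters left out ...]
52  57  61  62  65  65  64  66  66  75 102 126 130 115  87  73  70
   70  69  70  69  68  68]
 [ 47  51  53  56  60  62  65  65  65  64  64  79  93  99  89  77  70  69
   69  70  70  71  69  70]
 [ 38  43  49  54  58  58  63  65  63  59  56  61  70  73  72  69  66  67
   69  70  71  71  72  71]
 [ 34  35  42  47  53  57  57  63  64  62  57  57  59  61  67  66  68  69
   69  70  71  71  71  72]
 [ 34  35  37  41  47  53  56  60  60  64  62  62  62  65  64  69  68  69
   70  69  70  70  70  69]
 [ 32  29  31  34  43  47  51  56  58  61  64  66  68  67  71  68  71  71
   71  72  71  72  70  66]
 [ 35  26  28  29  35  41  47  50  53  55  62  66  67  69  69  71  70  70
   69  70  70  69  67  63]]
```

```bash
python3 -c "
from workcell import *
o=get_obs();print(o['tcp_pos'],abs(o['dq']).max());print(hand_in())"
```

```text
[0.67691333 0.00852728 0.22028525] 0.0027319989537943584
the job is handed in; nothing more can be done
None
```

The job is handed in: by my measurements the muffler sits within about 2 mm of the blue outline's centre, and the nut driver is held upright with its socket about 3.5 cm above the bolt. The judge's result was not shown.

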